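Release the blue adapter from its quick-change holder

TASK

Take the adapter with the blue head out of its quick-change holder and put it in the felt-lined tray. The holder locks it: press the holder's black sprung collar right down towards its base, take the adapter by its head while the collar is down, draw it straight up and set it down in the tray without letting it fall from a height. Leave the yellow adapter in its own holder.

Things in the scene. Friction and masses are not known exactly. Their poses are not given: they have to be found in the camera images.
- blue_centre (a point): Centre of the loose blue adapter, 150 g, 72 mm tall; z = its axis, up. Upper 46 mm: blue round head, 28 mm diameter; lower 26 mm: steel shank, 22 mm diameter. It starts upright, shank in the bore of a round holder fixed to the bench, its foot 12 mm and this point 48 mm above the bench, level with the holder's collar top at rest; the head stands 36 mm above that.
- collar_blue (a joint): Black sprung collar ring round the blue adapter, coaxial: 76 mm outer, 37 mm inner diameter, top 48 mm above bench. Value: metres pressed down, 0 up, 0.012 stop; 4 N at first, 10 N at the stop; springs back. Adapter is free beyond 0.008, else locked; once risen 2 mm it cannot relock. Open fingers astride the head can press the ring with their tips, close on the head while pressing, and lift.
- tray_floor (a point): Centre of the felt floor, 8 mm above the bench, of a low open grey tray fixed to the bench: 160 mm along its x, 130 mm along its y outside, walls 4 mm thick, tops 22 mm above the bench. The adapter may stand or lie in it.
- yellow_centre (a point): Centre of the yellow adapter, the same as the blue one but for its colour, in an identical holder of its own. Leave it alone.
Things that resemble listed ones, but are neither listed nor needed, are in the scene too. What is shaped like the part that bears collar_blue but red is not meant.

How it is judged:
By the outcome, as a careful person would: the job done as asked, in the order asked, and still so for the second after the job is handed in, with the robot touching nothing.
It also fails if it takes over 38 s, if anything falls off the work surface, if the arm or the gripper's body presses on something with over 40 N, if the wrist force passes 120 N, or if a joint passes its speed limit or range.

ROBOT

A 7-joint arm with a two-finger parallel gripper is mounted at the origin on a cart in front of the work surface, level with it; the furniture and walls round the work are solid. World frame = base frame: x ahead of the robot, y to its left, z up, the work surface at z = 0. Lengths are in m, angles in rad, forces in N, time in s.
With the tool pointing down it reaches from about 0.425 to 0.925 m from the base axis. Payload 6.8 kg.
Tool frame: the origin (TCP) lies at the very end of the fingers, on their centre line; the grasp point (between the pads) lies 19 mm behind it (r.tcp_to_grasp is the distance from the TCP to the grasp point, in m); z points along the fingers, y is the line along which they close (so a half turn about z gives the same grasp; the last joint's range is limited). The gripper opens to 85 mm and grips with 20 to 120 N. Pads are 22 mm wide; open, the fingers measure 114 mm over their backs; the gripper's body (76 mm by 85 mm) begins 54 mm behind the grasp point. The pads swing forward as they close: fully open they stand 13 mm farther back than shut.
Start: joints at [-1.377, 0.477, 0.022, 1.555, -0.011, 1.109, -0.083], TCP at [0.201, 0.645, 0.231] pointing down, gripper open.
Joint ranges: [-2.96, 2.96], [-0.34, 2.1], [-1.41, 1.46], [0.24, 2.44], [-1.37, 4.51], [0.17, 1.92], [-2.96, 2.96]. Speed limits (rad/s): [2.39, 2.39, 3.14, 3.14, 3.14, 3.14, 3.14].

INTERFACE

Orientations are given as a rotation vector (axis times angle).
In Python, from bench import r gives the robot as it stands.
- The arm moves only by the tool step_arm, never from a script. Its argument "moves" is a list of rows, each a list of 7 numbers: the shift along the tool's x, y, z in mm, then the turn, a rotation vector about the tool's x, y, z in rad, then the finger opening in mm, from 0 to 85.4. A call has 1 to 8 rows; each row is the pose to reach, as a shift and turn from the pose commanded when the call began, along the tool's axes at that moment; what a row does not reach only later rows make up. A row lasts 1/10 s, in which the tool goes at most 50 mm and 8.59 degrees, less where a joint would pass 70% of its speed; a pose out of reach is approached as far as the arm can. A call with a gripper value outside its range is refused whole. The fingers move at their own pace and stop on an object; "grip_force" is the grip in N (left out, the last holds). Time passes only in rows, so rows that repeat a pose let the fingers close. It gives the time, the measured TCP pose, the force, the opening and the grip force at its end, in the units of the state.
- r.get_obs(): the state, without advancing time (a new reading comes with each control period).
- r.grab_frame(name): name is "scene" or "top" or "wrist"; returns a dict with "image" (384x512x3 uint8, red, green, blue), "depth" (384x512 float32, m along the optical axis (not along the pixel's ray), 0 where there is no reading), "mtx" (3x3 intrinsics, pixels), "rvec" (rotation vector, rad) and "tvec" (3), from world to camera coordinates, as OpenCV has them. Camera axes: x right, y down, z forward; pixel columns grow to the right and rows downward; lengths in m; the calibration is good to about 2 mm. A picture is of the moment at which its call begins.
- r.hand_in(): hands the job in; it is judged then, once.
The state is a dict: "clock": time; "joints": joint angles; "qvel": joint speeds; "tau": joint torques, N m; "tcp_pos": TCP position; "orientation": TCP orientation; "contact_force": force on the tool from outside, world axes, zero at the start; "moment": the same for the moment, N m; "grip_width": finger opening in m; "gripper_force": force on a finger pad.
Only numpy, scipy, OpenCV 4.12 (cv2) and the standard library are available. Lean on these libraries where they do the work, as an engineer would, in place of code of your own. Each camera call takes 0.05 s, during which the arm holds its last target. There are 200 camera calls.

## Working session

There is one attempt and no reset: what is moved stays moved. The work goes in short steps, Python scripts to look and compute and a tool call to move; the robot and the scene stay as the last step left them, time stands still between calls to the robot, and variables do not carry over. Pictures are saved under pics/ and viewed, at most 10 in all, crops included, and the job is handed in when it is done.

Besides the shell and the picture viewer there is one more tool, called by a JSON object that holds its "name" and its "arguments". step_arm: Moves the arm, as the interface text tells. Its arguments: {"type":"object","properties":{"moves":{"type":"array","items":{"type":"array","items":{"type":"number"}}},"grip_force":{"type":"number"}},"required":["moves"]}

```bash
mkdir -p pics; cat > h.py <<'E'
import numpy as np,cv2
from bench import r
def grab(n):
    f=r.grab_frame(n); R=cv2.Rodrigues(np.array(f['rvec'],float))[0]; f['R']=R; f['t']=np.array(f['tvec'],float).ravel(); return f
def px(f,u,v):
    d=f['depth'][int(v),int(u)]; c=np.linalg.inv(f['mtx'])@[u,v,1]*d
    return f['R'].T@(c-f['t'])
def ray(f,u,v):
    return -f['R'].T@f['t'], f['R'].T@np.linalg.inv(f['mtx'])@[u,v,1]
def atz(f,u,v,z):
    o,d=ray(f,u,v); return o+d*(z-o[2])/d[2]
def tri(a,b):
    A=[];y=[]
    for o,d in (a,b):
        d=d/np.linalg.norm(d);P=np.eye(3)-np.outer(d,d);A.append(P);y.append(P@o)
    return np.linalg.solve(sum(A),sum(y))
def save(f,p): cv2.imwrite('pics/'+p,f['image'][:,:,::-1])
E
python3 - <<'E'
from h import *
import pickle
S=grab('scene');T=grab('top')
pickle.dump((S,T),open('st.pkl','wb'))
cv2.imwrite('pics/a.png',cv2.resize(np.vstack([S['image'],T['image']])[:,:,::-1],None,fx=.78,fy=.78))
save(S,'s.png');save(T,'t.png')
print(r.get_obs())
E
```

```text
{'clock': 0.1, 'joints': array([-1.37711106,  0.47770385,  0.02230301,  1.55630709, -0.01151685,
        1.10931168, -0.08311509]), 'qvel': array([-0.00043686, -0.00212516, -0.00037227, -0.00242186,  0.00075397,
        0.00052988, -0.00228477]), 'tau': array([ 5.21904745e-03, -5.97758567e+01,  1.61356207e+00, -2.81955993e+01,
        1.27003156e-02,  4.93795727e-03,  1.84457872e-05]), 'tcp_pos': array([0.20045428, 0.64400887, 0.23045049]), 'orientation': array([-4.72170843e-01, -3.10574505e+00,  2.50536631e-03]), 'contact_force': array([ 0.10895235, -0.49853022,  0.39057935]), 'moment': array([-0.02100577,  0.03576859, -0.05296779]), 'gripper_force': 0.0, 'grip_width': 0.08537775077645574}
```

View pics/s.png

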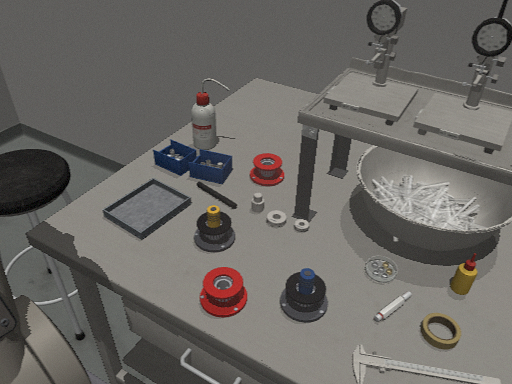

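View pics/t.png

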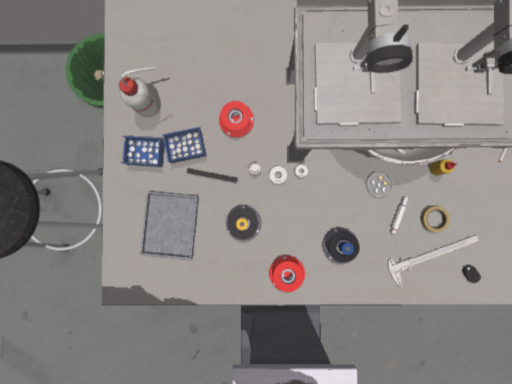

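Candidates:
- Blue adapter in a black collar: scene (306,285), top (345,247). This is the one that fits.
- Yellow adapter in a black collar: scene (214,218), top (242,223). Leave it.
- Red holders, empty: scene (224,290) and (267,168), top (287,273) and (236,119). Decoys.
- Tray: grey, felt-lined, scene (148,207), top (171,225). The blue bins at top (143,151) and (184,145) are not the tray.

```bash
python3 - <<'E'
from h import *
import pickle
S,T=pickle.load(open('st.pkl','rb'))
for n,p in dict(bluehead=(347,248),collar=(335,238),yel=(242,224),tray=(171,225),red=(287,273),shelf=(300,100),bench=(300,220),bin1=(184,145),shelfedge=(345,147),c1=(149,192),c2=(198,194),c3=(194,258),c4=(142,255)).items(): print(n,px(T,*p).round(3))
for n,p in dict(bluehead=(307,273),yel=(214,210),tray=(148,207)).items(): print('S',n,px(S,*p).round(3))
print('tri head',tri(ray(S,307,272),ray(T,347,248)))
# blue mask fit
P=[]
for f in(S,T):
    h=cv2.cvtColor(f['image'],cv2.COLOR_RGB2HSV)
    m=(abs(h[:,:,0].astype(int)-112)<14)&(h[:,:,1]>120)&(f['depth']>0)
    v,u=np.nonzero(m)
    c=np.c_[u,v,np.ones(len(u))]@np.linalg.inv(f['mtx']).T*f['depth'][v,u][:,None]
    w=(c-f['t'])@f['R']
    k=(abs(w[:,0]-px(T,347,248)[0])<.05)&(abs(w[:,1]-px(T,347,248)[1])<.05)
    w=w[k];print(len(w),w.min(0).round(3),w.max(0).round(3)); 
    t=w[w[:,2]>w[:,2].max()-.006];print('top',t.mean(0).round(4),len(t))
print(-T['R'].T@T['t'],-S['R'].T@S['t'])
a=cv2.resize(S['image'][240:330,250:360],None,fx=4,fy=4,interpolation=2);b=cv2.resize(T['image'][205:295,290:390],None,fx=4,fy=4,interpolation=2)
cv2.imwrite('pics/c.png',np.hstack([a[:,:400],b[:,:400]])[:,:,::-1])
E
```

```text
bluehead [ 0.466 -0.119  0.086]
collar [ 0.487 -0.099  0.048]
yel [0.523 0.127 0.084]
tray [0.518 0.314 0.006]
red [0.395 0.016 0.008]
shelf [0.76  0.009 0.275]
bench [ 0.53  -0.019  0.002]
bin1 [0.724 0.279 0.019]
shelfedge [ 0.672 -0.073  0.274]
c1 [0.603 0.367 0.022]
c2 [ 0.599  0.246 -0.001]
c3 [0.433 0.255 0.002]
c4 [ 0.441  0.392 -0.003]
S bluehead [ 0.461 -0.12   0.085]
S yel [0.518 0.124 0.083]
S tray [0.517 0.317 0.008]
tri head [ 0.46574162 -0.11911245  0.08229308]
86 [ 0.448 -0.133  0.043] [ 0.473 -0.108  0.085]
top [ 0.4602 -0.1206  0.0833] 85
92 [ 0.448 -0.14   0.045] [ 0.478 -0.107  0.087]
top [ 0.4664 -0.12    0.0838] 77
[0.55762753 0.08403352 0.93498829] [-0.06145135 -0.30860684  0.69164747]
```

View pics/c.png

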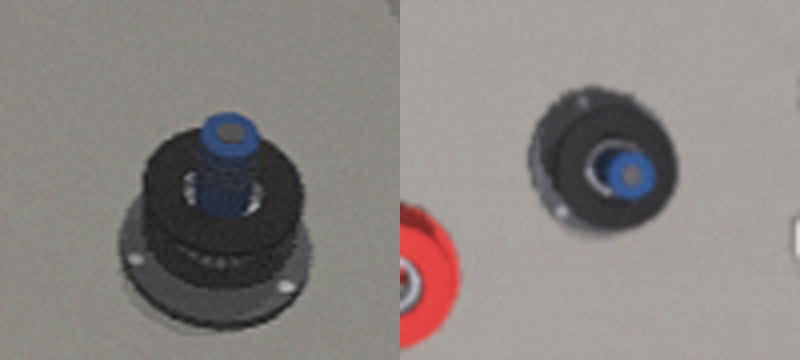

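The crop confirms a blue head in a black collar, upright, at about (0.465, -0.120) with its top at about 0.084. Setting out by way of (0.45, 0.30).

{"name": "step_arm", "arguments": {"moves": [[-43,-32,4,0,0,0,85],[-85,-64,8,0,0,0,85],[-128,-96,12,0,0,0,85],[-170,-128,15,0,0,0,85],[-213,-160,19,0,0,0,85],[-256,-191,22,0,0,0,85],[-298,-223,26,0,0,0,85],[-341,-255,30,0,0,0,85]]}}

```text
clock: 0.9
tcp_pos: [0.4354, 0.3194, 0.2031]
orientation: [-0.472, -3.106, 0.0]
contact_force: [0.1, 0.3, -0.0]
grip_width: 0.0854
gripper_force: 0.0
```

{"name": "step_arm", "arguments": {"moves": [[-17,-45,0,0,0,0,85],[-34,-90,0,0,0,0,85],[-51,-135,0,0,0,0,85],[-68,-180,0,0,0,0,85],[-85,-225,0,0,0,0,85],[-102,-270,0,0,0,0,85],[-119,-315,0,0,0,0,85],[-136,-360,0,0,0,0,85]]}}

```text
clock: 1.7
tcp_pos: [0.4571, -0.0646, 0.2033]
orientation: [0.472, 3.106, 0.0]
contact_force: [1.2, 0.8, 1.0]
grip_width: 0.0848
gripper_force: 0.0
```

{"name": "step_arm", "arguments": {"moves": [[-16,-44,10,0,0,0,85],[-16,-44,10,0,0,0,85],[-16,-44,10,0,0,0,85],[-16,-44,10,0,0,0,85]]}}

```text
clock: 2.1
tcp_pos: [0.4597, -0.1084, 0.1931]
orientation: [-0.47, -3.106, -0.001]
contact_force: [-0.3, 0.8, 0.1]
grip_width: 0.085
gripper_force: 0.0
```

```bash
python3 - <<'E'
from h import *
W=grab('wrist');save(W,'w.png');o=r.get_obs();print(o['tcp_pos'],o['joints'].round(2),-W['R'].T@W['t'])
h=cv2.cvtColor(W['image'],cv2.COLOR_RGB2HSV)
m=(abs(h[:,:,0].astype(int)-112)<14)&(h[:,:,1]>120)&(W['depth']>0)
v,u=np.nonzero(m);c=np.c_[u,v,np.ones(len(u))]@np.linalg.inv(W['mtx']).T*W['depth'][v,u][:,None]
w=(c-W['t'])@W['R'];print(len(w),u.mean(),v.mean(),w.min(0),w.max(0))
t=w[w[:,2]>w[:,2].max()-.005];print(t.mean(0),len(t))
E
```

```text
[ 0.45987101 -0.10803829  0.19321014] [-0.27  0.19  0.42  2.09 -0.1   0.88  1.48] [ 0.38583091 -0.08660968  0.33605578]
761 246.97371879106439 195.96714848883047 [ 0.44894261 -0.13898348  0.04554223] [ 0.48938735 -0.1065377   0.08617816]
[ 0.46184146 -0.11969959  0.08377516] 659
```

View pics/w.png

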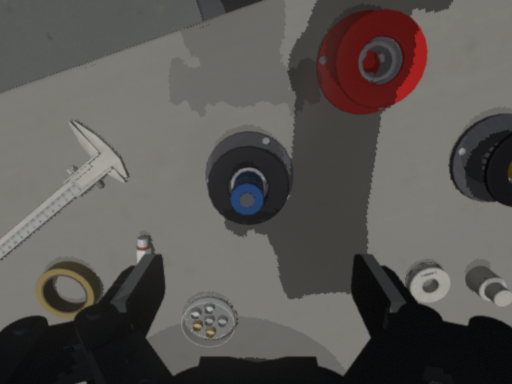

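The wrist view shows the blue head at (246,199), with its collar centred at about (248,184). I'll check the centre by its top-face pixel and the collar ring.

```bash
python3 - <<'E'
from h import *
import pickle
W=grab('wrist');S,T=pickle.load(open('st.pkl','rb'))
a=atz(W,246.5,200,.084);b=atz(T,347.5,248.5,.084);print(a,b,atz(S,307.3,273,.084),tri(ray(W,246.5,200),ray(T,347.5,248.5)),tri(ray(W,246.5,200),ray(S,307.3,273)))
for f in(W,T,S):
    v,u=np.nonzero(f['depth']>0);c=np.c_[u,v,np.ones(len(u))]@np.linalg.inv(f['mtx']).T*f['depth'][v,u][:,None]
    w=(c-f['t'])@f['R'];k=(abs(w[:,2]-.048)<.004)&(np.hypot(w[:,0]-.464,w[:,1]+.12)<.045)&(np.hypot(w[:,0]-.464,w[:,1]+.12)>.02)
    q=w[k];print(len(q),q[:,2].mean(),cv2.minEnclosingCircle(q[:,:2].astype(np.float32)))
o=r.get_obs();Rt=cv2.Rodrigues(o['orientation'])[0];print(Rt.round(3),Rt.T@(np.array([.464,-.12,.08])-o['tcp_pos'])*1000)
E
```

```text
[ 0.46377666 -0.11994458  0.084     ] [ 0.46512138 -0.12055913  0.084     ] [ 0.46188867 -0.12051472  0.084     ] [ 0.46473292 -0.12074124  0.08135433] [ 0.46428747 -0.1199924   0.08156077]
3442 0.04811258965805346 ((0.4627172350883484, -0.12017703801393509), 0.03795073181390762)
520 0.04824988930493028 ((0.46604734659194946, -0.12066426128149033), 0.03800753504037857)
646 0.04748777734577363 ((0.46097537875175476, -0.12007468938827515), 0.03864453732967377)
[[-0.956  0.295 -0.   ]
 [ 0.295  0.956  0.001]
 [ 0.     0.    -1.   ]] [ -7.45400816 -10.34577025 113.25601565]
```

{"name": "step_arm", "arguments": {"moves": [[-7,-10,30,0,0,0,46],[-7,-10,60,0,0,0,46],[-7,-10,90,0,0,0,46],[-7,-10,110,0,0,0,46],[-7,-10,125,0,0,0,46],[-7,-10,135,0,0,0,46],[-7,-10,135,0,0,0,46],[-7,-10,135,0,0,0,46]]}}

```text
clock: 3.0
tcp_pos: [0.4639, -0.1208, 0.0587]
orientation: [0.471, 3.106, 0.0]
contact_force: [-0.2, -0.2, -1.0]
grip_width: 0.0458
gripper_force: 0.0
```

```bash
python3 - <<'E'
from h import *
W=grab('wrist');save(W,'w2.png')
E
```

```text
(no output)
```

View pics/w2.png

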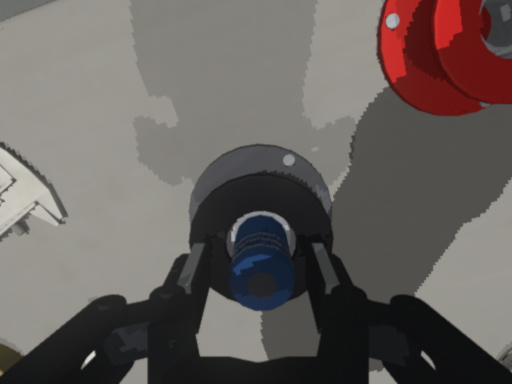

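The head at (262,275) sits midway between the fingers at (200) and (325). Pressing down.

{"name": "step_arm", "arguments": {"moves": [[0,0,5,0,0,0,46],[0,0,10,0,0,0,46],[0,0,14,0,0,0,46],[0,0,17,0,0,0,46],[0,0,17,0,0,0,46],[0,0,17,0,0,0,46]]}}

```text
clock: 3.65
tcp_pos: [0.4637, -0.1211, 0.0414]
orientation: [0.472, 3.106, 0.001]
contact_force: [-0.6, -0.3, 5.4]
grip_width: 0.0461
gripper_force: 2.8
```

{"name": "step_arm", "arguments": {"moves": [[0,0,3,0,0,0,46],[0,0,6,0,0,0,46],[0,0,7,0,0,0,46],[0,0,7,0,0,0,46],[0,0,7,0,0,0,46]]}}

```text
clock: 4.15
tcp_pos: [0.4637, -0.1211, 0.0346]
orientation: [0.472, 3.106, 0.001]
contact_force: [-1.4, 0.8, 8.6]
grip_width: 0.0458
gripper_force: 4.3
```

{"name": "step_arm", "arguments": {"moves": [[0,0,0,0,0,0,36],[0,0,0,0,0,0,30],[0,0,0,0,0,0,24],[0,0,0,0,0,0,24],[0,0,0,0,0,0,24],[0,0,0,0,0,0,24]], "grip_force": 50}}

```text
clock: 4.75
tcp_pos: [0.4647, -0.1197, 0.0356]
orientation: [0.47, 3.105, 0.004]
contact_force: [-2.4, 6.5, 22.1]
grip_width: 0.0293
gripper_force: 50.0
```

Gripped at 29 mm with the collar on its stop. Drawing straight up, slowly at first.

{"name": "step_arm", "arguments": {"moves": [[0,1,-2,0,0,0,24],[0,1,-5,0,0,0,24],[0,1,-9,0,0,0,24],[0,1,-15,0,0,0,24],[0,1,-22,0,0,0,24],[0,1,-30,0,0,0,24]]}}

```text
clock: 5.35
tcp_pos: [0.463, -0.1208, 0.0647]
orientation: [-0.473, -3.105, 0.001]
contact_force: [-0.1, -0.2, -1.2]
grip_width: 0.0268
gripper_force: 50.3
```

{"name": "step_arm", "arguments": {"moves": [[0,0,-20,0,0,0,24],[0,0,-50,0,0,0,24],[0,0,-85,0,0,0,24],[0,0,-110,0,0,0,24],[0,0,-110,0,0,0,24],[0,0,-110,0,0,0,24]]}}

```text
clock: 5.95
tcp_pos: [0.4633, -0.1204, 0.1746]
orientation: [0.473, 3.105, 0.001]
contact_force: [-0.0, 0.7, -1.4]
grip_width: 0.0267
gripper_force: 50.3
```

```bash
python3 - <<'E'
from h import *
W=grab('wrist');S=grab('scene');o=r.get_obs();print(o['contact_force'],o['grip_width'],o['tcp_pos'])
cv2.imwrite('pics/l.png',np.hstack([cv2.resize(W['image'],(400,300)),cv2.resize(S['image'][150:330,200:440],(400,300))])[:,:,::-1])
E
```

```text
[-0.38546502 -0.2803461  -0.96325593] 0.027038306815174284 [ 0.46256795 -0.12021508  0.17332225]
```

View pics/l.png

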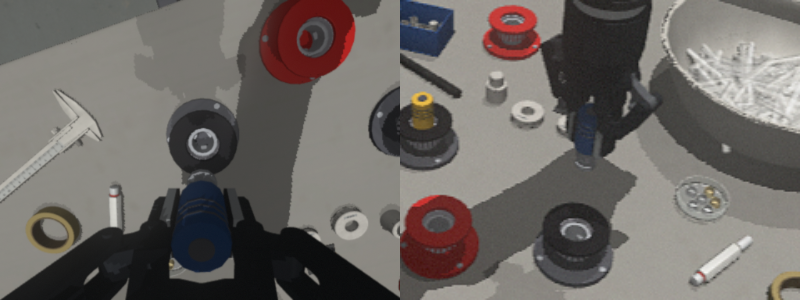

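Held upright, with the holder at wrist (202,143) now empty. Carrying it to the tray.

{"name": "step_arm", "arguments": {"moves": [[3,18,0,0,0,0,24],[10,56,0,0,0,0,24],[17,98,0,0,0,0,24],[24,140,0,0,0,0,24],[32,182,0,0,0,0,24],[39,224,0,0,0,0,24],[47,266,0,0,0,0,24],[54,308,0,0,0,0,24]]}}

```text
clock: 6.85
tcp_pos: [0.5027, 0.191, 0.1727]
orientation: [-0.472, -3.103, 0.003]
contact_force: [0.3, -0.1, -0.8]
grip_width: 0.0272
gripper_force: 50.3
```

{"name": "step_arm", "arguments": {"moves": [[7,41,0,0,0,0,24],[13,80,0,0,0,0,24],[18,106,0,0,0,0,24],[21,122,0,0,0,0,24],[21,122,0,0,0,0,24],[21,122,0,0,0,0,24],[21,122,0,0,0,0,24]]}}

```text
clock: 7.55
tcp_pos: [0.5202, 0.3101, 0.174]
orientation: [-0.477, -3.105, 0.002]
contact_force: [-0.6, -0.8, -0.9]
grip_width: 0.0269
gripper_force: 50.3
```

```bash
python3 - <<'E'
from h import *
W=grab('wrist');S=grab('scene');o=r.get_obs();print(o['contact_force'],o['grip_width'],o['tcp_pos'])
cv2.imwrite('pics/m.png',np.hstack([cv2.resize(W['image'],(400,300)),cv2.resize(S['image'][100:280,60:300],(400,300))])[:,:,::-1])
E
```

```text
[-0.52976048 -0.3222862  -1.28195906] 0.027020764775533244 [0.52023774 0.31070127 0.17434086]
```

View pics/m.png

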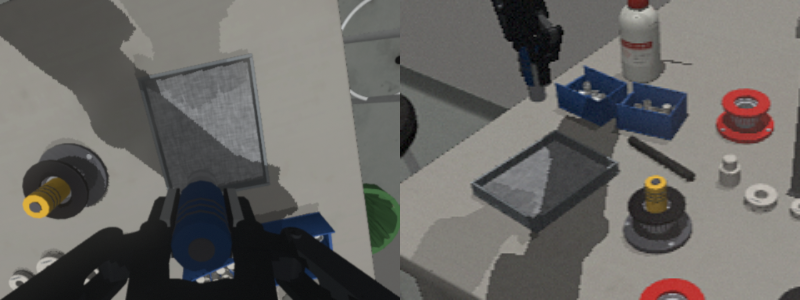

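The adapter is still held upright, and the tray is below with its centre at about (207,122) in the left view. Lowering.

{"name": "step_arm", "arguments": {"moves": [[0,3,25,0,0,0,24],[0,3,60,0,0,0,24],[0,3,95,0,0,0,24],[0,3,118,0,0,0,24],[0,3,128,0,0,0,24],[0,3,133,0,0,0,24],[0,3,135,0,0,0,24],[0,3,135,0,0,0,24]]}}

```text
clock: 8.45
tcp_pos: [0.5216, 0.3158, 0.0403]
orientation: [0.473, 3.105, 0.002]
contact_force: [0.2, -0.5, -0.5]
grip_width: 0.0268
gripper_force: 50.3
```

```bash
python3 - <<'E'
from h import *
W=grab('wrist');S=grab('scene');o=r.get_obs();print(o['contact_force'],o['grip_width'],o['tcp_pos'])
f=S;v,u=np.nonzero(f['depth']>0);c=np.c_[u,v,np.ones(len(u))]@np.linalg.inv(f['mtx']).T*f['depth'][v,u][:,None]
w=(c-f['t'])@f['R'];k=(np.hypot(w[:,0]-.52,w[:,1]-.314)<.02);print(np.sort(w[k][:,2])[:60:6].round(3))
cv2.imwrite('pics/n.png',np.hstack([cv2.resize(W['image'],(400,300)),cv2.resize(S['image'][140:260,80:240],(400,300),interpolation=2)])[:,:,::-1])
E
```

```text
[-0.21034299 -1.27657166 -0.8307015 ] 0.026776495329841426 [0.52156849 0.31591227 0.04044815]
[0.004 0.005 0.006 0.006 0.007 0.007 0.007 0.007 0.007 0.007]
```

View pics/n.png

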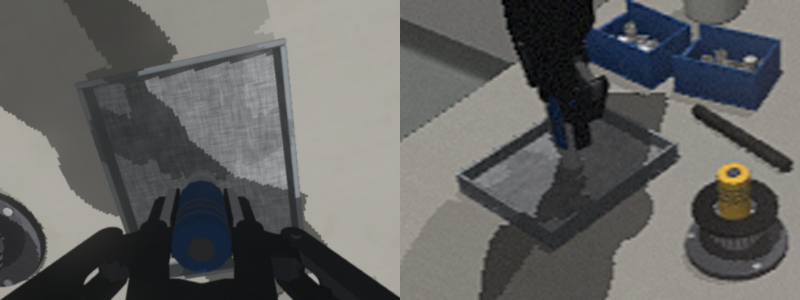

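It is just above the felt and well inside the tray. Lowering gently to contact.

{"name": "step_arm", "arguments": {"moves": [[0,0,1.5,0,0,0,24],[0,0,3,0,0,0,24],[0,0,4.5,0,0,0,24],[0,0,6,0,0,0,24],[0,0,6,0,0,0,24]]}}

```text
clock: 9.05
tcp_pos: [0.5209, 0.3155, 0.0334]
orientation: [-0.472, -3.106, -0.0]
contact_force: [-1.8, -0.0, 1.6]
grip_width: 0.0271
gripper_force: 50.4
```

{"name": "step_arm", "arguments": {"moves": [[0,0,0.7,0,0,0,24],[0,0,1.4,0,0,0,24],[0,0,1.4,0,0,0,24]]}}

```text
clock: 9.35
tcp_pos: [0.521, 0.3156, 0.0333]
orientation: [-0.473, -3.106, -0.001]
contact_force: [-3.7, -2.3, 13.5]
grip_width: 0.0269
gripper_force: 51.9
```

Firm contact, so the foot is on the floor. I'll ease back 1 mm, open slowly and rise.

{"name": "step_arm", "arguments": {"moves": [[0,0,-1,0,0,0,24],[0,0,-1,0,0,0,24],[0,0,-1,0,0,0,32],[0,0,-1,0,0,0,40],[0,0,-1,0,0,0,55],[0,0,-1,0,0,0,60],[0,0,-1,0,0,0,60]]}}

```text
clock: 10.05
tcp_pos: [0.5208, 0.3155, 0.0328]
orientation: [-0.472, -3.106, 0.0]
contact_force: [-0.9, -0.3, 0.6]
grip_width: 0.0602
gripper_force: 0.0
```

{"name": "step_arm", "arguments": {"moves": [[0,0,-10,0,0,0,60],[0,0,-30,0,0,0,60],[0,0,-60,0,0,0,60],[0,0,-100,0,0,0,60],[0,0,-130,0,0,0,60],[0,0,-150,0,0,0,60],[0,0,-150,0,0,0,60],[0,0,-150,0,0,0,60]]}}

```text
clock: 10.85
tcp_pos: [0.5209, 0.3155, 0.1835]
orientation: [0.472, 3.105, 0.001]
contact_force: [-0.6, -0.2, -0.5]
grip_width: 0.0598
gripper_force: 0.0
```

```bash
python3 - <<'E'
from h import *
W=grab('wrist');S=grab('scene');o=r.get_obs();print(o['contact_force'],o['grip_width'],o['tcp_pos'],o['clock'])
cv2.imwrite('pics/o.png',np.hstack([cv2.resize(W['image'],(400,300)),cv2.resize(S['image'],(400,300))])[:,:,::-1])
E
```

```text
[ 0.29956502 -0.35453027  0.36565456] 0.05997318303291793 [0.52013503 0.31509541 0.18196853] 10.95
```

View pics/o.png

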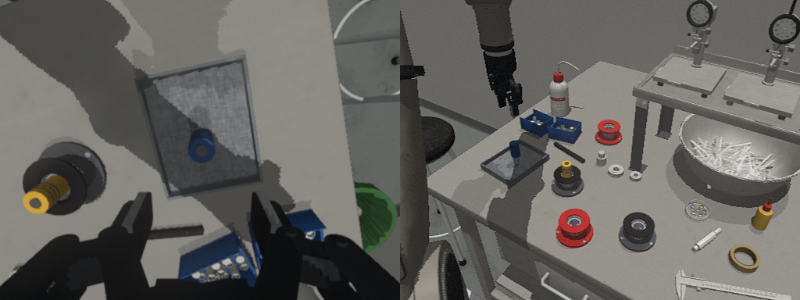

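The blue adapter stands upright in the tray (left view (201,147)), the yellow one is still in its holder, and the gripper is clear.

```bash
python3 -c "
from bench import r
print(r.hand_in())"
```

```text
the job is handed in; nothing more can be done
None
```

The blue adapter is out of its holder and standing upright in the felt-lined tray, the yellow one was left in its own holder, and the job was handed in at about 11 s; no verdict came back.

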